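# Brush out the sample cup and hold it up on its cam lever

### The arm

A 6-joint arm with a two-finger parallel gripper is mounted at the origin on the work surface. World frame = base frame: x ahead of the robot, y to its left, z up, the work surface at z = 0. Lengths are in mm, angles in rad, forces in N, time in s.
With the tool pointing down it reaches from about 350 to 975 mm from the base axis. Payload 7.1 kg.
Tool frame: the origin (TCP) lies midway between the tips of the shut fingers; the grasp point (between the pads) lies 19 mm behind it; z points along the fingers, y is the line along which they close (so a half turn about z gives the same grasp; the last joint's range is limited). The gripper opens to 88 mm and grips with 3 to 60 N. Pads are 20 mm wide; open, the fingers measure 115 mm over their backs; the gripper's body (75 mm by 178 mm) begins 61 mm behind the grasp point.
Start: joints at [-1.217, 0.423, 1.63, -0, 1.089, -0.019], TCP at [227.657, -582.046, 222.675] pointing down, gripper open.
Joint ranges: [-3, 3], [-0.9, 2.11], [0.09, 2.58], [-1.31, 4.45], [0.11, 2.69], [-2.54, 2.54]. Speed limits (rad/s): [2.39, 2.39, 3.01, 3.14, 3.14, 3.14].

### API

Orientations are given as a rotation vector (axis times angle).
In Python, from workcell import status, eyes, ticket gives the robot as it stands.
- The arm moves only by the shell command python3 -m jog [OPENING], which reads ROWS from standard input. ROWS is a JSON list that holds a single list of rows (three levels of brackets), with 1 to 5 rows, each of 6 numbers: dx, dy, dz in parts of the range, where 1.0 means 0.2 m, then a rotation vector rx, ry, rz in a scale on which 1.0 is pi rad; each row shifts and turns the commanded pose from where the row before left it, along the tool's axes as they then stand; what a row does not reach is not made up. A row lasts 1/12 s, in which the tool goes at most 41.7 mm and 0.125 rad, less where a joint would pass 70% of its speed; a pose out of reach is approached as far as the arm can. OPENING is the finger opening in mm, set as the command begins (- or left out keeps the last). The fingers move at their own pace and stop on an object; the grip force is fixed at half the most. Time passes only in rows, so rows that do not move let the fingers close. It prints the time, the measured TCP pose, the force, the opening and the grip force at its end. No shift or turn number may pass 1 either way. Input that does not fit is refused with a message, and nothing moves.
- status.get_obs(): the state, without advancing time (a new reading comes with each control period).
- eyes.get_image(name): name is "side" or "top"; returns a dict with "img" (480x640x3 uint8, red, green, blue), "range_z" (480x640 float32, mm along the optical axis (not along the pixel's ray), 0 where there is no reading), "fx", "fy", "cx", "cy" (pixels), "R" (3x3) and "t" (3): a world point X has camera coordinates R X + t. Camera axes: x right, y down, z forward; pixel columns grow to the right and rows downward; lengths in mm; the calibration is good to about 2 mm. A picture is of the moment at which its call begins.
- ticket.close_job(): hands the job in; it is judged then, once.
The state is a dict: "t": time; "qpos": joint angles; "qvel": joint speeds; "joint_torque": joint torques, N m; "ee_pos": TCP position; "orientation": TCP orientation; "ft_force": force on the tool from outside, world axes, zero at the start; "moment": the same for the moment, N m; "width": finger opening in mm; "grasp_force": force on a finger pad.
Only numpy, scipy, OpenCV 4.12 (cv2) and the standard library are available. Lean on these libraries where they do the work, as an engineer would, in place of code of your own. Each camera call takes 0.05 s, during which the arm holds its last target. There are 200 camera calls.

### The job

Clean the sample cup of the wash module: take the long brush from its stand, scrub inside the cup with two full strokes (down to the bottom, up to about half the cup's depth, down to the bottom again, up and out), and stand the brush back in its stand. Then raise the cup for inspection: take the red-knobbed cam lever, turn it up until it stands straight upright, where the cam lifts the cup highest, and finish while still holding it there, because it springs back if let go. Leave the reagent bottle, petri dish and vial rack where they are and do not let the brush fall over.

Things in the scene. Friction and masses are not known exactly. Their poses are not given: they have to be found in the camera images.
- brush: Long round brush, 190 mm, 70 g, at first upright, tip down, in its stand. Origin: centre of the tip's flat underside; z along the brush to the handle. Head 0 to 60 mm: solid, 30 mm in diameter, tapering to 22 mm in the last 8 mm (bristles look 34 mm). Steel stem, 8 mm. Orange round handle 22 mm in diameter from 132 to 186 mm: grip it from above at about 160 mm.
- brush_tip (a point): Centre of the underside of the brush's tip (same point as the brush's origin).
- brush_stand: Fixed grey round stand for the brush: open tube 60 mm tall, 48 mm outside and 40 mm inside diameter, on a dark foot 68 mm across. Origin: centre of the underside, on the bench; z up. It may be on the left or the right of the module.
- stand_floor (a point): Centre of the stand's inner floor, 8 mm above the bench; the tube's mouth is 52 mm above this point. The brush's tip rests here.
- module: Wash module fixed to the bench: white housing 180 (x) x 220 (y) x 70 mm high with a blue front (-x), holding the sample cup on its +y side and the cam lever on its -y side. Origin: centre of the underside; z up.
- cup_bottom (a point): Centre of the inner floor of the glass sample cup: inside 52 mm in diameter, 95 mm deep, wall 4 mm. At the start 40 mm above the bench. z up, axes parallel to the module's. The cup stays in its aluminium collar (84 mm across, 6 mm thick, 4 mm below the rim) and rises with the cam, by 19 mm at most.
- cup_rim (a point): Centre of the cup's mouth, 95 mm above cup_bottom.
- lever_pivot (a point): Fixed point on the cam lever's hinge axis, in the plane in which the lever's bar swings, 98 mm above the bench, 120 mm to the module's -y side of the cup's axis. Its axes are the module's: the lever swings in the x-z plane about y; z up.
- lever_arm: The cam lever: steel cam disc, shaft and bar (12 mm in diameter, 130 mm long) with a red ball knob. Origin: on the hinge axis, 34 mm to the +y side of lever_pivot; z along the bar from hinge to knob (vertical at highest lift). At rest it leans 1.4 rad to the module's -x, towards the robot.
- lever_knob (a point): Centre of the lever's red ball knob, 30 mm in diameter, 130 mm from lever_pivot; at rest 120 mm above the bench, overhanging the housing's front. Same axes as lever_arm. Grip it from above, fingers closing along the module's y; the ball turns in the grip.
- cam_lever (a joint): Lever angle q, rad. 0: at rest, leaning 1.4 rad to the module's -x; grows as the knob swings up and over to +x: knob = pivot + 130 mm * (-sin(1.4 - q), 0, cos(1.4 - q)) in the module's axes. 1.4: upright, cup highest (+19 mm); stop at 2.0, where the cup is lower again. A spring returns it to 0: some 2 N at the knob at rest, 4 N upright.
- reagent_bottle: Loose amber bottle with black cap, 60 mm in diameter, 120 mm tall, 350 g. Origin: centre of the underside. Leave alone. It may be on the left or right.
- petri_dish: Loose clear closed dish, 94 mm in diameter, 18 mm high. Origin: centre of the underside. Leave alone.
- vial_rack: Loose blue block 70 x 130 x 30 mm with four capped vials standing in it, 77 mm high in all. Origin: centre of the underside. Leave alone.
There are look-alikes about, which are no part of the job. Of the things like the brush, leave any that is brown; of the rest the smaller one is meant.

How it is judged (in metres and radians):
On the way, in this order (a step that is already met when the one before it is completed fails the run):
1. the gripped brush reaches the bottom of the cup (horizontal distance between brush_tip and cup_bottom below 0.024 m and z of brush_tip in the frame of cup_bottom below 0.02 m and contact force between the fingers and brush above 0.5 N), for 0.05 s.
2. it comes up at least 35 mm, still inside the cup (horizontal distance between brush_tip and cup_bottom below 0.024 m and z of brush_tip in the frame of cup_bottom between 0.035 and 0.09 m), for 0.02 s.
3. it goes down to the bottom a second time (horizontal distance between brush_tip and cup_bottom below 0.024 m and z of brush_tip in the frame of cup_bottom below 0.02 m), for 0.05 s.
4. it comes up again (all of step 2), for 0.02 s.
5. the brush stands in its stand again, let go (horizontal distance between brush_tip and stand_floor below 0.012 m and z of brush_tip in the frame of stand_floor below 0.01 m and angle between brush's own z axis and vertical below 0.2 rad and contact force between the fingers and brush below 0.1 N), for 0.2 s.
6. the lever is upright and held by the fingers (value of joint cam_lever between 1.27 and 1.53 rad and contact force between the fingers and lever_arm above 1 N), for 0.3 s.
At the end, for the whole second after the job is handed in: The cam lever is held still by the fingers (at least 1 N) within 0.13 rad of upright (joint 1.27 to 1.53), and the brush, let go, stands tip down in its stand (tip within 10 mm of the stand's floor and 12 mm of its centre, tilt under 0.2 rad) (all of step 5 and all of step 6 and velocity of joint cam_lever between -0.1 and 0.1 rad/s); the arm keeps its last pose, push and grip.
It fails at once if the reagent bottle is shifted more than 30 mm (distance of reagent_bottle from where it was at the start of the episode above 0.03 m).
It fails at once if the petri dish is shifted more than 30 mm (distance of petri_dish from where it was at the start of the episode above 0.03 m).
It fails at once if the vial rack is shifted more than 30 mm (distance of vial_rack from where it was at the start of the episode above 0.03 m).
It fails at once if the brush falls over (tilts more than 0.8 rad) (angle between brush's own z axis and vertical above 0.8 rad).
It also fails if it takes over 69 s, if anything falls off the work surface, if the arm or the gripper's body presses on something with over 40 N, if the wrist force passes 120 N, or if a joint passes its speed limit or range.

## Working session

There is one attempt and no reset: what is moved stays moved. The work goes in short steps, Python scripts to look and compute and a shell command to move; the robot and the scene stay as the last step left them, time stands still between calls to the robot, and variables do not carry over. Pictures are saved under pics/ and viewed, at most 10 in all, crops included, and the job is handed in when it is done.

```bash
mkdir -p pics; ls; cat > h.py <<'E'
import numpy as np, cv2
from workcell import status, eyes, ticket
from scipy.spatial.transform import Rotation as Ro
def grab(n,f):
    d=eyes.get_image(n); cv2.imwrite(f,cv2.cvtColor(d["img"],cv2.COLOR_RGB2BGR)); np.savez('/tmp/'+n+'.npz',**d); return d
def load(n): return np.load('/tmp/'+n+'.npz')
def cloud(d):
    v,u=np.mgrid[0:480,0:640]; z=d["range_z"].astype(float)
    P=np.stack([(u-d["cx"])/d["fx"]*z,(v-d["cy"])/d["fy"]*z,z],-1)
    return (P-d["t"])@d["R"]
E
python3 - <<'E'
from h import *
for n in("side","top"):
    d=grab(n,f"pics/{n}0.png"); print(n,d["fx"],d["R"].round(3).tolist(),d["t"].round(1), "cam",(-d["R"].T@d["t"]).round())
o=status.get_obs(); print(o["ee_pos"],o["orientation"],Ro.from_rotvec(o["orientation"]).as_matrix().round(3).tolist(),o["t"],o["width"])
E
```

```text
pics
side 515.537797636624 [[-0.872, -0.489, 0.014], [-0.334, 0.574, -0.748], [0.358, -0.657, -0.663]] [ 477.7  286.2 1050.7] cam [136. 760. 904.]
top 599.1063393958332 [[0.028, -0.999, 0.02], [-0.997, -0.029, -0.068], [0.068, -0.018, -0.997]] [ -48.1  548.9 1345.9] cam [ 457.   -8. 1381.]
[ 227.48351612 -581.57849081  221.97060774] [-3.08580523e+00 -5.81964449e-01  3.58451149e-04] [[0.931, 0.364, -0.0], [0.364, -0.931, 0.001], [0.0, -0.001, -1.0]] 0.1 87.82082265947729
```

View pics/top0.png

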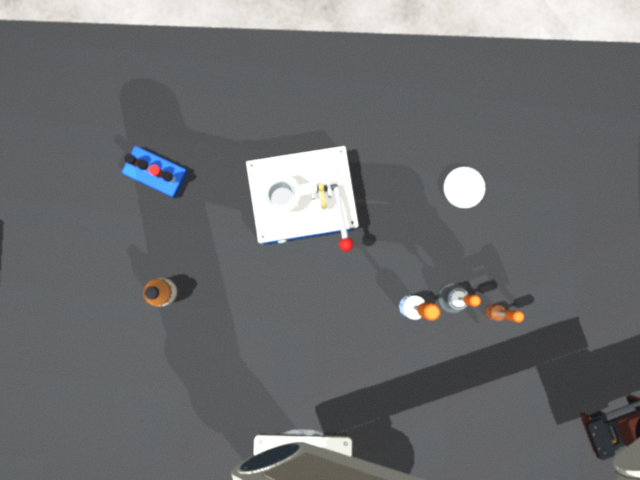

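View pics/side0.png

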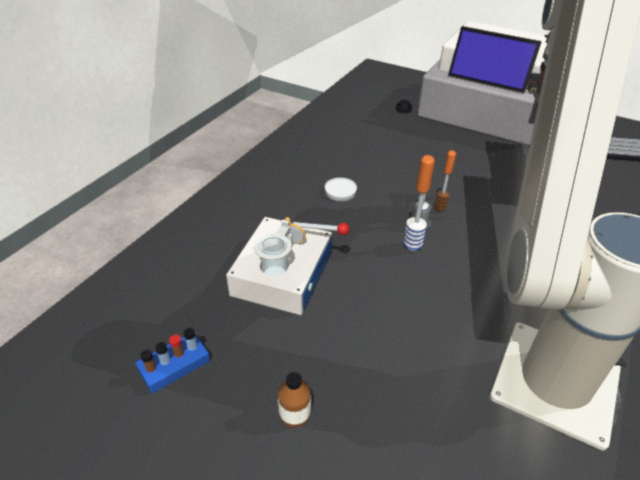

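The top view shows three things like the brush, with orange handles at (430,312) in a striped holder, (474,300) in a grey stand, and (518,317), a brown one. The module is at (302,195), the cup at (282,195) and the knob at (346,244). By the description the middle one is meant: the grey stand, not brown and smaller than the striped one. I'll check it in a close crop and measure.

```bash
python3 - <<'E'
from h import *
d=load("top");C=cloud(d);im=d["img"]
cv2.imwrite("pics/crop1.png",cv2.cvtColor(cv2.resize(im[265:345,380:540],None,fx=5,fy=5,interpolation=cv2.INTER_CUBIC),cv2.COLOR_RGB2BGR))
hsv=cv2.cvtColor(im,cv2.COLOR_RGB2HSV)
def blobs(m,name,roi=None,mina=25):
    n,l,s,c=cv2.connectedComponentsWithStats(m.astype(np.uint8))
    for i in range(1,n):
        if s[i,4]>=mina:
            P=C[l==i]; print(name,c[i].round(1),s[i].tolist(),"med",np.median(P,0).round(1),"zmax",np.percentile(P[:,2],[50,90,98]).round(1))
            T=P[P[:,2]>np.percentile(P[:,2],95)-6]; print("    top",T.mean(0).round(1),np.ptp(T,axis=0).round(1),len(T))
H,S,V=hsv[...,0],hsv[...,1],hsv[...,2]
blobs((H>5)&(H<16)&(S>200)&(V>190),"orange")
blobs(((H<4)|(H>176))&(S>180)&(V>120),"red")
Z=C[...,2]; ok=(d["range_z"]>0)
# objects above the bench near brushes
reg=np.zeros(ok.shape,bool);reg[265:345,380:540]=1
blobs(reg&ok&(Z>45)&(Z<80),"standrim",mina=10)
blobs(reg&ok&(Z>5),"stand",mina=10)
# module top
m=np.zeros(ok.shape,bool);m[135:255,235:370]=1
m&=ok&(abs(Z-70)<5); P=C[m]; r=cv2.minAreaRect(P[:,:2].astype(np.float32)); print("module",r,np.median(P[:,2]))
m2=np.zeros(ok.shape,bool);m2[135:255,235:330]=1;m2&=ok&(Z>110)&(Z<140);blobs(m2,"cup",mina=10)
E
```

```text
red [345.9 244.4] [340, 239, 13, 12, 115] med [534.7 -79.2 130.6] zmax [130.6 134.5 136.2]
    top [535.2 -78.8 132. ] [22.9 25.1  7.9] 82
standrim [455.7 297.7] [446, 288, 22, 21, 310] med [ 429.1 -327.2   62. ] zmax [62.  67.9 71.2]
    top [ 428.1 -329.6   66.5] [43.7 37.4 15.9] 133
standrim [404.5 305.3] [401, 296, 11, 21, 65] med [ 407.3 -212.2   69.1] zmax [69.1 79.  79.7]
    top [ 405.  -214.    77.8] [41.1 17.   5.9] 26
standrim [496.4 312.2] [489, 305, 17, 16, 179] med [ 399.  -418.5   58.1] zmax [58.1 62.7 70.1]
    top [ 398.1 -419.5   63.1] [28.5 22.5 17.4] 52
stand [437.6 302.9] [399, 283, 81, 37, 1478] med [ 416.9 -303.3   80.4] zmax [ 80.4 271.3 274.7]
    top [ 406.2 -232.1  272.5] [29.7 29.7 11.3] 204
stand [502.4 313.4] [484, 305, 40, 17, 449] med [ 398.7 -416.5   61.6] zmax [ 61.6 189.1 192.2]
    top [ 398.  -421.5  189.1] [19.9 22.9 10.9] 90
module ((646.8013916015625, 18.392723083496094), (183.8192901611328, 220.0569610595703), 10.94789981842041) 69.62859784880688
cup [284.3 191.7] [260, 173, 57, 40, 981] med [644.3  52.8 130.6] zmax [130.6 134.9 137.5]
    top [641.   54.3 133.2] [ 81.  117.4   9.4] 519
cup [327.9 183.1] [326, 178, 4, 11, 22] med [665.3 -38.4 112.8] zmax [112.8 115.7 116.8]
    top [665.2 -38.2 112.8] [20.7  6.8  7.1] 22
cup [321.6 196.9] [318, 186, 8, 22, 113] med [633.2 -25.8 124.5] zmax [124.5 131.  137.5]
    top [645.1 -24.1 134.7] [19.9  9.   9.8] 14
```

View pics/crop1.png

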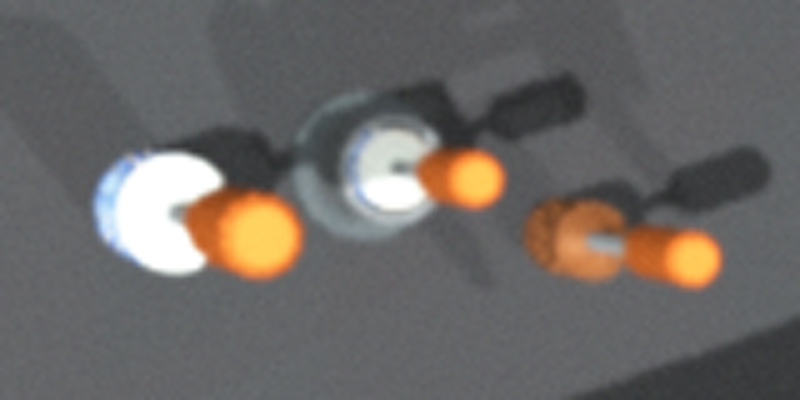

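The crop confirms it: grey stand with the white brush head and thin orange handle at (474,300) is the target; left is larger, right is brown. Next the centres: handle, stand, cup and module yaw.

```bash
python3 - <<'E'
from h import *
from scipy.optimize import least_squares
def fitc(P,r):
    f=lambda p:np.hypot(P[:,0]-p[0],P[:,1]-p[1])-r
    s=least_squares(f,P.mean(0),loss='soft_l1',f_scale=2); return s.x.round(1),np.abs(s.fun).mean().round(1)
def ray(d,u,v,z):
    c=-d["R"].T@d["t"]; w=d["R"].T@np.array([(u-d["cx"])/d["fx"],(v-d["cy"])/d["fy"],1]); return (c+w*(z-c[2])/w[2]).round(1)
for n in("top","side"):
    d=load(n);C=cloud(d);Z=C[...,2];im=d["img"];hsv=cv2.cvtColor(im,cv2.COLOR_RGB2HSV);H,S,V=[hsv[...,i].astype(int) for i in range(3)]
    ok=d["range_z"]>0
    near=lambda x,y,r:ok&(np.hypot(C[...,0]-x,C[...,1]-y)<r)
    m=near(425,-335,45)&(Z>120)&(S>120); P=C[m]
    print(n,"handle n",len(P),"zmax",np.percentile(P[:,2],98) if len(P) else 0)
    for lo,hi in((140,170),(170,190),(188,205)):
        Q=P[(P[:,2]>lo)&(P[:,2]<hi)]
        if len(Q)>5: print("  ",lo,len(Q),Q.mean(0).round(1),np.ptp(Q,axis=0).round(1),fitc(Q[:,:2],11) if hi<195 else "")
    # stand rim outline
    m=near(428,-330,45)&(Z>54)&(Z<64); Q=C[m]; print("  stand rim",len(Q),Q.mean(0).round(1),cv2.minEnclosingCircle(Q[:,:2].astype(np.float32)))
    m=near(640,56,65)&(abs(Z-131)<5); Q=C[m]; 
    if len(Q): print("  collar",len(Q),Q.mean(0).round(1),cv2.minEnclosingCircle(Q[:,:2].astype(np.float32)))
    m=((H<4)|(H>176))&(S>180)&(V>110)&near(535,-79,45)
    (cx,cy),r=cv2.minEnclosingCircle(np.argwhere(m)[:,::-1].astype(np.float32)); print("  knob px",cx,cy,r,ray(d,cx,cy,120))
    m=ok&(abs(Z-70)<4)&near(647,18,160); Q=C[m]; r=cv2.minAreaRect(Q[:,:2].astype(np.float32)); print("  module",r,cv2.boxPoints(r).round().tolist())
E
```

```text
top handle n 151 zmax 201.52257567608578
   140 23 [ 427.8 -324.9  158.9] [20.4 12.6 20.9] (array([ 427.2, -333.5]), np.float64(0.4))
   170 30 [ 428.1 -324.5  179.9] [20.2 10.1 19.4] (array([ 427.3, -333.5]), np.float64(0.5))
   188 104 [ 427.2 -331.5  196.2] [20.  21.2 15.3] 
  stand rim 156 [ 427.  -328.9   60.2] ((426.9637451171875, -333.3677062988281), 24.250553131103516)
  collar 840 [640.7  53.7 130.8] ((644.0960083007812, 48.84709167480469), 56.24751281738281)
  knob px 345.75 244.25 6.373874664306641 [535.1 -79.4 120. ]
  module ((646.5980224609375, 18.289382934570312), (183.8334503173828, 219.97177124023438), 10.760198593139648) [[536.0, 109.0], [577.0, -107.0], [757.0, -73.0], [716.0, 144.0]]
side handle n 0 zmax 0
  stand rim 89 [ 421.1 -329.1   58.4] ((425.15869140625, -331.82025146484375), 27.661436080932617)
  collar 593 [636.4  57.  129.5] ((641.3154907226562, 48.11277770996094), 56.97453689575195)
  knob px 343.0 228.5 5.590270042419434 [532.4 -78.  120. ]
  module ((644.0435180664062, 18.435523986816406), (184.378662109375, 225.0817413330078), 10.820772171020508) [[532.0, 112.0], [575.0, -109.0], [756.0, -75.0], [713.0, 146.0]]
```

Units first: shifts go in shares of 0.2 m and turns go in shares of pi rad. So -0.12 rad / 3.1416 = -0.0382.

```bash
echo '[[[0, 0, 0, 0, 0, -0.0382], [0, 0, 0, 0, 0, -0.0382], [0, 0, 0, 0, 0, -0.0382], [0, 0, 0, 0, 0, -0.0382], [0, 0, 0, 0, 0, -0.0382]]]' | python3 -m jog 70; echo '[[[0, 0, 0, 0, 0, -0.0382], [0, 0, 0, 0, 0, -0.0382], [0, 0, 0, 0, 0, -0.0382], [0, 0, 0, 0, 0, -0.0382], [0, 0, 0, 0, 0, -0.0382]]]' | python3 -m jog
echo '[[[0.155, 0.125, 0, 0, 0, 0], [0.155, 0.125, 0, 0, 0, 0], [0.155, 0.125, 0, 0, 0, 0], [0.155, 0.125, 0, 0, 0, 0], [0.155, 0.125, 0, 0, 0, 0]]]' | python3 -m jog; echo '[[[0.155, 0.125, 0, 0, 0, 0], [0.155, 0.125, 0, 0, 0, 0], [0.155, 0.125, 0, 0, 0, 0], [0, 0, 0, 0, 0, 0], [0, 0, 0, 0, 0, 0]]]' | python3 -m jog
python3 - <<'E'
from h import *
o=status.get_obs(); M=Ro.from_rotvec(o["orientation"]).as_matrix(); print(M.round(3).tolist(), o["qpos"],o["t"])
print((M.T@(np.array([427.2,-333.5,149])-o["ee_pos"])).round(1))
d=load("top");C=cloud(d);Z=C[...,2]
from scipy.optimize import least_squares
m=(d["range_z"]>0)&(abs(Z-131)<5)&(np.hypot(C[...,0]-638,C[...,1]-63)<46);Q=C[m][:,:2]
h=cv2.convexHull(Q.astype(np.float32))[:,0]
s=least_squares(lambda p:np.hypot(h[:,0]-p[0],h[:,1]-p[1])-42,[638,63],loss='soft_l1',f_scale=1); print("collar",s.x.round(1),s.fun.round(1))
E
```

```text
t: 0.52
ee_pos: [227.5, -581.7, 222.2]
orientation: [-2.772, -1.476, -0.0]
ft_force: [-0.5, 0.4, 0.2]
width: 69.9
grasp_force: 0.0
t: 0.93
ee_pos: [227.5, -581.7, 222.2]
orientation: [-2.212, -2.23, -0.001]
ft_force: [-0.2, -0.4, 0.5]
width: 70.0
grasp_force: 0.0
t: 1.35
ee_pos: [352.9, -425.1, 222.4]
orientation: [-2.22, -2.223, -0.0]
ft_force: [0.5, -0.5, 0.7]
width: 70.4
grasp_force: 0.0
t: 1.77
ee_pos: [428.0, -332.1, 222.5]
orientation: [-2.214, -2.228, 0.0]
ft_force: [0.5, 0.2, 0.1]
width: 70.1
grasp_force: 0.0
[[-0.006, 1.0, -0.0], [1.0, 0.006, 0.0], [0.0, -0.0, -1.0]] [-6.81693041e-01  3.02037500e-01  1.81440295e+00 -1.69025605e-04
  1.02567130e+00 -6.87675761e-01] 1.7667
[-1.4 -0.8 73.5]
collar [639.6  62.1] [-0.1 -0.1 -0.7 -0.4 -0.6  0.1  0.4  0.7  0.3  0.4  0.3 -0.   0.2 -0.7
  0.  -0.4 -0.4 -0.5 -0.3 -0.1 -0.2  0.  -0.5 -0.6 -1.   2.2  2.3  2.6
  2.1 -1.2 -0.8 -0.5 -1.1]
```

In the tool's units: 20 mm / 200 = 0.1, 13.5 mm / 200 = 0.0675.

```bash
echo '[[[-0.007, -0.004, 0.0675, 0, 0, 0], [0, 0, 0.1, 0, 0, 0], [0, 0, 0.1, 0, 0, 0], [0, 0, 0.1, 0, 0, 0], [0, 0, 0, 0, 0, 0]]]' | python3 -m jog | grep -E "ee|ft"; echo '[[[0, 0, 0, 0, 0, 0], [0, 0, 0, 0, 0, 0], [0, 0, 0, 0, 0, 0], [0, 0, 0, 0, 0, 0], [0, 0, 0, 0, 0, 0]]]' | python3 -m jog 5;echo '[[[0, 0, 0, 0, 0, 0], [0, 0, 0, 0, 0, 0], [0, 0, 0, 0, 0, 0], [0, 0, 0, 0, 0, 0], [0, 0, 0, 0, 0, 0]]]' | python3 -m jog
```

```text
ee_pos: [423.4, -334.7, 145.7]
ft_force: [-1.5, 0.9, -0.5]
t: 2.6
ee_pos: [426.7, -335.5, 150.2]
orientation: [2.218, 2.222, 0.0]
ft_force: [0.1, 1.0, 0.8]
width: 39.9
grasp_force: 0.0
t: 3.02
ee_pos: [426.5, -335.1, 149.4]
orientation: [2.219, 2.224, -0.0]
ft_force: [0.0, -0.3, 3.0]
width: 21.6
grasp_force: 30.0
```

In the tool's units: -35 mm / 200 = -0.175, -20 mm / 200 = -0.1.

```bash
echo '[[[0, 0, -0.1, 0, 0, 0], [0, 0, -0.175, 0, 0, 0], [0, 0, -0.175, 0, 0, 0], [0, 0, -0.175, 0, 0, 0], [0, 0, -0.175, 0, 0, 0]]]' | python3 -m jog
echo '[[[0, 0.1, 0, 0, 0, 0], [0, 0.175, 0, 0, 0, 0], [0, 0.175, 0, 0, 0, 0], [0.075, 0.175, 0, 0, 0, 0], [0.1, 0.175, 0, 0, 0, 0]]]' | python3 -m jog | grep ee
echo '[[[0.125, 0.15, 0, 0, 0, 0], [0.15, 0.1, 0, 0, 0, 0], [0.15, 0, 0, 0, 0, 0], [0.15, 0, 0, 0, 0, 0], [0.15, 0, 0, 0, 0, 0]]]' | python3 -m jog | grep ee
echo '[[[0.15, 0, 0, 0, 0, 0], [0.15, 0, 0, 0, 0, 0], [0.15, 0, 0, 0, 0, 0], [0.15, 0, 0, 0, 0, 0], [0.15, 0, 0, 0, 0, 0]]]' | python3 -m jog | grep ee
echo '[[[0.15, 0, 0, 0, 0, 0], [0.1, 0, 0, 0, 0, 0], [0.05, 0, 0, 0, 0, 0], [0, 0, 0, 0, 0, 0], [0, 0, 0, 0, 0, 0]]]' | python3 -m jog 
python3 - <<'E'
from h import *
d=grab("side","pics/s1.png")
o=status.get_obs(); M=Ro.from_rotvec(o["orientation"]).as_matrix(); print(M.round(3).tolist())
print((M.T@(np.array([639.5,62.3,40+141.4])-o["ee_pos"])).round(1))
E
```

```text
t: 3.43
ee_pos: [426.0, -334.7, 310.5]
orientation: [-2.219, -2.223, 0.0]
ft_force: [0.7, -1.6, -1.0]
width: 21.2
grasp_force: 30.0
ee_pos: [587.5, -300.3, 308.8]
ee_pos: [635.9, -152.9, 308.2]
ee_pos: [635.2, -3.1, 308.7]
t: 5.1
ee_pos: [635.5, 55.1, 308.9]
orientation: [2.218, 2.225, -0.001]
ft_force: [1.1, -0.6, -0.4]
width: 21.5
grasp_force: 30.0
[[-0.002, 1.0, -0.0], [1.0, 0.002, -0.001], [-0.001, -0.0, -1.0]]
[  7.9   4.  127.6]
```

View pics/s1.png

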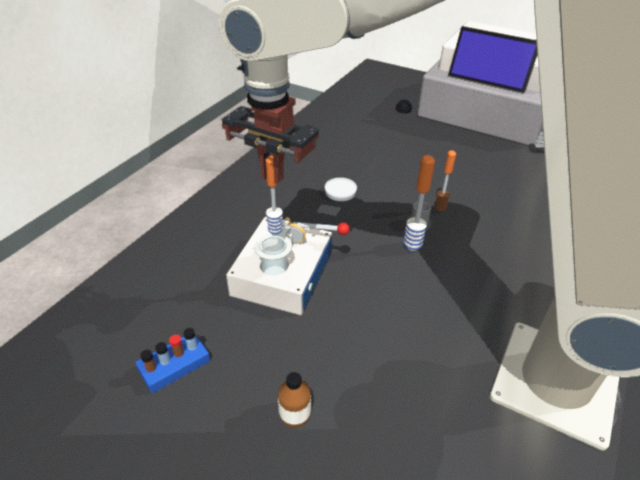

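The brush hangs upright at (275,222) above the cup mouth (273,245). Descending.

In the tool's units: 15 mm / 200 = 0.075, 7.9 mm / 200 = 0.0395.

```bash
echo '[[[0.0395, 0.02, 0, 0, 0, 0], [0, 0, 0.075, 0, 0, 0], [0, 0, 0.075, 0, 0, 0], [0, 0, 0, 0, 0, 0], [0, 0, 0, 0, 0, 0]]]' | python3 -m jog 
python3 - <<'E'
from h import *
d=grab("side","pics/s2.png");C=cloud(d);hsv=cv2.cvtColor(d["img"],cv2.COLOR_RGB2HSV)
o=status.get_obs();print(o["ee_pos"])
m=(d["range_z"]>0)&(np.hypot(C[...,0]-639,C[...,1]-62)<30)
# camera-facing surface of each height slice; project to centre by radius along the horizontal view direction
cam=-d["R"].T@d["t"]
for lo,hi,r in((148,165,17),(170,190,17),(205,255,4),(275,288,11)):
    Q=C[m&(C[...,2]>lo)&(C[...,2]<hi)]
    if len(Q)>4:
        w=Q.mean(0)-cam; w=w[:2]/np.hypot(*w[:2]); print(lo,len(Q),Q.mean(0).round(1),(Q.mean(0)[:2]+w*r*.785).round(1))
cv2.imwrite("pics/s2c.png",cv2.resize(cv2.cvtColor(d["img"][120:300,200:360],cv2.COLOR_RGB2BGR),None,fx=3.3,fy=3.3))
E
```

```text
t: 5.57
ee_pos: [639.4, 62.5, 278.5]
orientation: [-2.22, -2.222, 0.002]
ft_force: [-1.2, -0.3, 0.1]
width: 21.7
grasp_force: 30.0
[639.88297446  62.68918459 279.4540127 ]
148 89 [630.2  72.5 156.5] [637.9  61.6]
170 121 [630.4  72.  180.6] [638.2  61.2]
205 73 [635.8  65.2 229. ] [637.6  62.6]
275 108 [633.3  69.1 282.5] [638.3  62.1]
```

View pics/s2c.png

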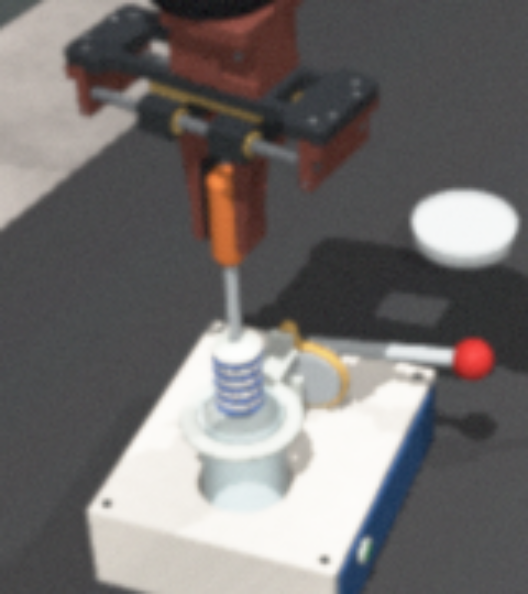

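The brush is vertical and centred over the cup mouth, at about crop (240,410). Now scrubbing, two strokes.

In the tool's units: 20 mm / 200 = 0.1, 12 mm / 200 = 0.06.

```bash
echo '[[[0, 0, 0.1, 0, 0, 0], [0, 0, 0.1, 0, 0, 0], [0, 0, 0.1, 0, 0, 0], [0, 0, 0.1, 0, 0, 0], [0, 0, 0.06, 0, 0, 0]]]' | python3 -m jog | grep -E "ee|ft"
echo '[[[0, 0, 0, 0, 0, 0], [0, 0, 0, 0, 0, 0], [0, 0, 0, 0, 0, 0]]]' | python3 -m jog 
echo '[[[0, 0, -0.075, 0, 0, 0], [0, 0, -0.075, 0, 0, 0], [0, 0, -0.06, 0, 0, 0], [0, 0, 0, 0, 0, 0], [0, 0, 0, 0, 0, 0]]]' | python3 -m jog | grep -E "ee|ft"
echo '[[[0, 0, 0.075, 0, 0, 0], [0, 0, 0.075, 0, 0, 0], [0, 0, 0.06, 0, 0, 0], [0, 0, 0, 0, 0, 0], [0, 0, 0, 0, 0, 0]]]' | python3 -m jog | grep -E "ee|ft"
echo '[[[0, 0, 0, 0, 0, 0], [0, 0, 0, 0, 0, 0], [0, 0, -0.075, 0, 0, 0], [0, 0, -0.075, 0, 0, 0], [0, 0, -0.06, 0, 0, 0]]]' | python3 -m jog | grep -E "ee|ft"
echo '[[[0, 0, 0, 0, 0, 0], [0, 0, 0, 0, 0, 0], [0, 0, 0, 0, 0, 0]]]' | python3 -m jog
```

```text
ee_pos: [639.5, 63.0, 186.3]
ft_force: [-1.0, -0.1, -1.0]
t: 6.28
ee_pos: [640.6, 63.3, 188.7]
orientation: [2.218, 2.223, 0.003]
ft_force: [-0.2, 0.5, 0.6]
width: 21.5
grasp_force: 30.0
ee_pos: [640.4, 63.3, 230.8]
ft_force: [-0.4, -0.4, -0.9]
ee_pos: [638.8, 63.2, 186.0]
ft_force: [0.4, 0.5, 0.3]
ee_pos: [640.1, 63.3, 230.9]
ft_force: [-0.2, 0.1, -0.7]
t: 7.78
ee_pos: [639.3, 63.3, 228.9]
orientation: [-2.219, -2.224, 0.0]
ft_force: [0.2, 0.3, -1.1]
width: 21.3
grasp_force: 30.0
```

In the tool's units: -30 mm / 200 = -0.15, -20 mm / 200 = -0.1.

```bash
echo '[[[0, 0, -0.1, 0, 0, 0], [0, 0, -0.15, 0, 0, 0], [0, 0, -0.15, 0, 0, 0], [0, 0, 0, 0, 0, 0], [-0.1, 0, 0, 0, 0, 0]]]' | python3 -m jog | grep ee
echo '[[[-0.175, 0, 0, 0, 0, 0], [-0.175, 0, 0, 0, 0, 0], [-0.175, 0, 0, 0, 0, 0], [-0.175, 0, 0, 0, 0, 0], [-0.175, 0, 0, 0, 0, 0]]]' | python3 -m jog | grep ee
echo '[[[-0.175, 0, 0, 0, 0, 0], [-0.175, 0, 0, 0, 0, 0], [-0.175, 0, 0, 0, 0, 0], [-0.175, 0, 0, 0, 0, 0], [-0.175, -0.075, 0, 0, 0, 0]]]' | python3 -m jog | grep ee
echo '[[[-0.1, -0.165, 0, 0, 0, 0], [-0.035, -0.175, 0, 0, 0, 0], [0, -0.175, 0, 0, 0, 0], [0, -0.175, 0, 0, 0, 0], [0, -0.15, 0, 0, 0, 0]]]' | python3 -m jog | grep ee
echo '[[[0, -0.1, 0, 0, 0, 0], [0, -0.045, 0, 0, 0, 0], [0, 0, 0, 0, 0, 0], [0, 0, 0, 0, 0, 0], [0, 0, 0, 0, 0, 0]]]' | python3 -m jog
python3 - <<'E'
from h import *
d=grab("top","pics/t2.png");C=cloud(d)
o=status.get_obs(); M=Ro.from_rotvec(o["orientation"]).as_matrix(); print(M.round(3).tolist())
print((M.T@(np.array([427.0,-334.0,149.4])-o["ee_pos"])).round(1))
E
```

```text
ee_pos: [640.4, 45.5, 310.4]
ee_pos: [639.2, -133.1, 307.6]
ee_pos: [626.0, -308.2, 307.1]
ee_pos: [454.5, -333.7, 307.4]
t: 9.87
ee_pos: [429.5, -334.3, 308.9]
orientation: [2.219, 2.224, 0.0]
ft_force: [0.0, -0.3, -0.5]
width: 21.4
grasp_force: 30.0
[[-0.003, 1.0, 0.0], [1.0, 0.003, 0.0], [0.0, 0.0, -1.0]]
[  0.2  -2.6 159.5]
```

In the tool's units: 30 mm / 200 = 0.15, 25 mm / 200 = 0.125.

```bash
echo '[[[-0.004, -0.014, 0.125, 0, 0, 0], [0, 0, 0.15, 0, 0, 0], [0, 0, 0.1, 0, 0, 0], [0, 0, 0.06, 0, 0, 0], [0, 0, 0, 0, 0, 0]]]' | python3 -m jog
echo '[[[0, 0, 0.06, 0, 0, 0], [0, 0, 0.1, 0, 0, 0], [0, 0, 0.1, 0, 0, 0], [0, 0, 0.06, 0, 0, 0], [0, 0, 0, 0, 0, 0]]]' | python3 -m jog
echo '[[[0, 0, 0.03, 0, 0, 0], [0, 0, 0, 0, 0, 0], [0, 0, 0, 0, 0, 0]]]' | python3 -m jog
```

```text
t: 10.33
ee_pos: [425.2, -333.7, 219.0]
orientation: [-2.214, -2.221, 0.001]
ft_force: [-0.9, 1.3, -0.3]
width: 21.5
grasp_force: 30.0
t: 10.75
ee_pos: [425.5, -334.2, 156.4]
orientation: [-2.216, -2.222, 0.0]
ft_force: [-0.2, -0.1, -1.0]
width: 21.4
grasp_force: 30.0
t: 11.0
ee_pos: [426.3, -335.3, 153.0]
orientation: [2.218, 2.223, 0.0]
ft_force: [-0.3, -0.0, -0.6]
width: 21.4
grasp_force: 30.0
```

In the tool's units: 2.5 mm / 200 = 0.0125.

```bash
echo '[[[0, 0, 0.0125, 0, 0, 0], [0, 0, 0, 0, 0, 0], [0, 0, 0, 0, 0, 0]]]' | python3 -m jog
echo '[[[0, 0, 0, 0, 0, 0], [0, 0, 0, 0, 0, 0], [0, 0, 0, 0, 0, 0], [0, 0, 0, 0, 0, 0], [0, 0, 0, 0, 0, 0]]]' | python3 -m jog 70
echo '[[[0, 0, 0, 0, 0, 0], [0, 0, 0, 0, 0, 0], [0, 0, -0.075, 0, 0, 0], [0, 0, -0.1, 0, 0, 0], [0, 0, -0.15, 0, 0, 0]]]' | python3 -m jog
echo '[[[0, 0, -0.15, 0, 0, 0], [0, 0, -0.15, 0, 0, 0], [0, 0, -0.15, 0, 0, 0], [0, 0.1, 0, 0, 0, 0], [0, 0.2, 0, 0, 0, 0]]]' | python3 -m jog|grep ee
echo '[[[0, 0.2, 0, 0, 0, 0], [0, 0.2, 0, 0, 0, 0], [0, 0, 0, 0, 0, 0], [0, 0, 0, 0, 0, 0], [0, 0, 0, 0, 0, 0]]]' | python3 -m jog|grep ee
python3 - <<'E'
from h import *
d=grab("top","pics/t3.png");C=cloud(d);o=status.get_obs();M=Ro.from_rotvec(o["orientation"]).as_matrix()
hsv=cv2.cvtColor(d["img"],cv2.COLOR_RGB2HSV)
m=(d["range_z"]>0)&(np.hypot(C[...,0]-427,C[...,1]+333)<40)&(hsv[...,1]>120)&(C[...,2]>185)&(C[...,2]<215)
print("handle top",m.sum(),C[m].mean(0).round(1),C[m][:,2].max(),M.round(3).tolist(),o["qpos"].round(2))
for q in (0,.4,1.4):
    R=Ro.from_euler('z',.188).as_matrix(); cup=np.array([639.5,62.3,0]); piv=cup+R@[0,-120,98]; k=piv+R@(130*np.array([-np.sin(1.4-q),0,np.cos(1.4-q)])); print(q,"knob",k.round(1))
E
```

```text
t: 11.25
ee_pos: [425.7, -335.1, 150.1]
orientation: [2.219, 2.223, 0.0]
ft_force: [-0.6, 0.5, -0.1]
width: 21.3
grasp_force: 30.0
t: 11.67
ee_pos: [425.6, -335.0, 149.7]
orientation: [2.219, 2.224, 0.0]
ft_force: [-0.5, 0.7, -0.5]
width: 51.4
grasp_force: 0.0
t: 12.08
ee_pos: [424.3, -333.9, 213.3]
orientation: [-2.216, -2.22, 0.001]
ft_force: [0.7, 0.7, -0.6]
width: 69.7
grasp_force: 0.0
ee_pos: [484.4, -335.7, 307.8]
ee_pos: [565.0, -334.4, 304.0]<stdin>:5: RuntimeWarning: Mean of empty slice.
  ret = um.true_divide(
Traceback (most recent call last):
ValueError: zero-size array to reduction operation maximum which has no identity
```

View pics/t3.png

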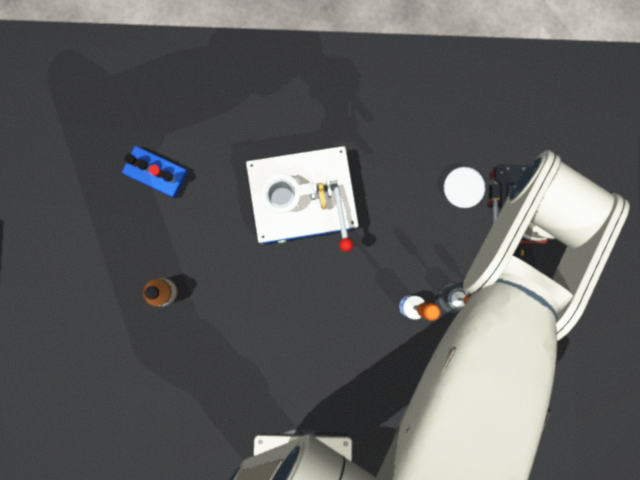

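The top view shows the striped brush head still in the grey stand at (456,298), with the handle hidden by the arm. Knob at (346,244), nothing else has moved. I'll turn the tool to the module's axes and go above the knob, then recheck the brush.

In the tool's units: 0.12 rad / 3.1416 = 0.0382.

```bash
echo '[[[0, 0, 0, 0, 0, 0.0382], [0, 0, 0, 0, 0, 0.0382], [0, 0, 0, 0, 0, 0.0382], [0, 0, 0, 0, 0, 0.0382], [0, 0, 0, 0, 0, 0.0382]]]' | python3 -m jog 60|grep or; echo '[[[0, 0, 0, 0, 0, 0.0382], [0, 0, 0, 0, 0, 0.0382], [0, 0, 0, 0, 0, 0.0382], [0, 0, 0, 0, 0, 0.0382], [0, 0, 0, 0, 0, 0.0382]]]' | python3 -m jog|grep or;echo '[[[0, 0, 0, 0, 0, 0.0286], [0, 0, 0, 0, 0, 0.0286], [0.01, -0.15, 0, 0, 0, 0], [0.01, -0.16, 0, 0, 0, 0], [0.01, -0.16, 0, 0, 0, 0]]]' | python3 -m jog|grep ee
echo '[[[0.015, -0.175, 0, 0, 0, 0], [0.015, -0.175, 0, 0, 0, 0], [0.015, -0.175, 0, 0, 0, 0], [0.015, -0.175, 0, 0, 0, 0], [0, -0.11, 0, 0, 0, 0]]]' | python3 -m jog|grep ee
echo '[[[0, 0, 0.2, 0, 0, 0], [0, 0, 0.2, 0, 0, 0], [0, 0, 0, 0, 0, 0], [0, 0, 0, 0, 0, 0], [0, 0, 0, 0, 0, 0]]]' | python3 -m jog
cat > lv.py <<'E'
from h import *
def lev(qs):
    o=status.get_obs();M=Ro.from_rotvec(o["orientation"]).as_matrix();print(M.round(3).tolist(),o["qpos"].round(2),o["t"])
    R=Ro.from_euler('z',.188).as_matrix(); piv=np.array([639.5,62.3,0])+R@[0,-120,98]
    for q in qs:
        k=piv+R@(130*np.array([-np.sin(1.4-q),0,np.cos(1.4-q)])); print(q,"knob",k.round(1),"tool delta",(M.T@(k-[0,0,19]-o["ee_pos"])).round(1))
E
python3 - <<'E'
from lv import *
d=grab("top","pics/t4.png");C=cloud(d)
hsv=cv2.cvtColor(d["img"],cv2.COLOR_RGB2HSV)
m=(d["range_z"]>0)&(np.hypot(C[...,0]-427,C[...,1]+333)<40)&(hsv[...,1]>120)&(C[...,2]>185)&(C[...,2]<215)
print("handle top",m.sum(),C[m].mean(0).round(1) if m.any() else 0)
lev([0])
E
```

```text
orientation: [2.782, 1.458, -0.0]
ft_force: [0.1, -1.0, -0.4]
grasp_force: 0.0
orientation: [3.089, 0.571, 0.0]
ft_force: [-0.3, -0.2, 0.4]
grasp_force: 0.0
ee_pos: [551.6, -241.1, 304.9]
ee_pos: [532.4, -77.9, 305.2]
t: 15.05
ee_pos: [534.7, -80.7, 226.5]
orientation: [3.127, 0.301, 0.003]
ft_force: [0.1, -0.3, 0.9]
width: 59.9
grasp_force: 0.0
handle top 104 [ 426.  -331.4  196.2]
[[0.982, 0.191, 0.003], [0.191, -0.982, -0.001], [0.003, 0.001, -1.0]] [-0.17  0.29  1.81 -0.    1.03  1.21] 15.1
0 knob [536.1 -79.5 120.1] tool delta [  0.6  -1.2 126. ]
```

Brush's handle top is back at the same spot and height as at the start. Descend and grip the knob.

In the tool's units: 35 mm / 200 = 0.175, 30 mm / 200 = 0.15.

```bash
echo '[[[0.003, -0.006, 0.15, 0, 0, 0], [0, 0, 0.175, 0, 0, 0], [0, 0, 0.175, 0, 0, 0], [0, 0, 0.1, 0, 0, 0], [0, 0, 0.03, 0, 0, 0]]]' | python3 -m jog|grep -E "ee|ft"
echo '[[[0, 0, 0, 0, 0, 0], [0, 0, 0, 0, 0, 0], [0, 0, 0, 0, 0, 0], [0, 0, 0, 0, 0, 0], [0, 0, 0, 0, 0, 0]]]' | python3 -m jog 5
echo '[[[0, 0, 0, 0, 0, 0], [0, 0, 0, 0, 0, 0], [0, 0, 0, 0, 0, 0], [0, 0, 0, 0, 0, 0]]]' | python3 -m jog 
python3 -c "
from lv import *
lev([0,.2,.4,.6,.8,1,1.2,1.4])"
```

```text
ee_pos: [534.0, -79.1, 97.5]
ft_force: [0.3, 0.3, 0.0]
t: 15.93
ee_pos: [535.5, -78.9, 100.2]
orientation: [3.126, 0.302, 0.004]
ft_force: [0.5, -3.3, 1.2]
width: 29.9
grasp_force: 2.5
t: 16.27
ee_pos: [535.5, -79.2, 99.5]
orientation: [3.126, 0.302, 0.003]
ft_force: [0.4, -4.6, 6.2]
width: 28.7
grasp_force: 30.0
[[0.981, 0.192, 0.002], [0.192, -0.981, -0.001], [0.002, 0.001, -1.0]] [-0.17  0.48  1.9  -0.    0.76  1.21] 16.2667
0 knob [536.1 -79.5 120.1] tool delta [ 0.5  0.4 -1.6]
0.2 knob [542.9 -78.2 145.1] tool delta [  7.5   0.5 -26.6]
0.4 knob [554.5 -76.  168.2] tool delta [ 19.3   0.6 -49.7]
0.6 knob [570.3 -73.  188.6] tool delta [ 35.5   0.7 -70. ]
0.8 knob [589.8 -69.3 205.3] tool delta [ 55.4   0.8 -86.7]
1 knob [612.2 -65.  217.7] tool delta [ 78.2   0.9 -99.1]
1.2 knob [636.6 -60.4 225.4] tool delta [ 103.     1.1 -106.7]
1.4 knob [661.9 -55.6 228. ] tool delta [ 128.8    1.2 -109.3]
```

In the tool's units: -12.7 mm / 200 = -0.0635, -11.8 mm / 200 = -0.059.

```bash
echo '[[[0.015, 0, -0.0635, 0, 0, 0], [0.02, 0, -0.0615, 0, 0, 0], [0.027, 0, -0.059, 0, 0, 0], [0.032, 0, -0.056, 0, 0, 0]]]' | python3 -m jog
echo '[[[0.038, 0, -0.0525, 0, 0, 0], [0.043, 0, -0.049, 0, 0, 0], [0.0475, 0, -0.0445, 0, 0, 0], [0.052, 0, -0.039, 0, 0, 0]]]' | python3 -m jog
python3 -c "
from lv import *
lev([.4,.6,.8,1,1.2,1.4])"
```

```text
t: 16.6
ee_pos: [552.4, -75.9, 146.5]
orientation: [3.126, 0.303, -0.003]
ft_force: [2.5, -7.2, -6.2]
width: 28.3
grasp_force: 30.0
t: 16.93
ee_pos: [586.8, -69.3, 183.2]
orientation: [3.126, 0.303, -0.007]
ft_force: [-3.0, -8.9, -3.4]
width: 28.5
grasp_force: 30.0
[[0.981, 0.192, -0.004], [0.192, -0.981, -0.002], [-0.005, 0.001, -1.0]] [-0.14  0.42  1.73 -0.    0.99  1.24] 16.9333
0.4 knob [554.5 -76.  168.2] tool delta [-32.8   0.3  34.1]
0.6 knob [570.3 -73.  188.6] tool delta [-16.8   0.4  13.7]
0.8 knob [589.8 -69.3 205.3] tool delta [ 3.   0.6 -3.1]
1 knob [612.2 -65.  217.7] tool delta [ 25.7   0.7 -15.7]
1.2 knob [636.6 -60.4 225.4] tool delta [ 50.5   0.8 -23.4]
1.4 knob [661.9 -55.6 228. ] tool delta [ 76.3   1.  -26.2]
```

In the tool's units: 12.6 mm / 200 = 0.063, 12.2 mm / 200 = 0.061.

```bash
echo '[[[0.055, 0.0025, -0.0345, 0, 0, 0], [0.0585, 0.0025, -0.0285, 0, 0, 0], [0.061, 0, -0.022, 0, 0, 0], [0.063, 0, -0.016, 0, 0, 0]]]' | python3 -m jog
echo '[[[0.064, 0, -0.01, 0, 0, 0], [0.0625, 0, -0.0035, 0, 0, 0], [0, 0, 0, 0, 0, 0], [0, 0, 0, 0, 0, 0], [0, 0, 0, 0, 0, 0]]]' | python3 -m jog
python3 - <<'E'
from lv import *
lev([1.3,1.4,1.5])
d=grab("side","pics/s5.png");grab("top","pics/t5.png")
cv2.imwrite("pics/s5c.png",cv2.resize(cv2.cvtColor(d["img"][60:300,200:480],cv2.COLOR_RGB2BGR),None,fx=2.4,fy=2.4))
E
```

```text
t: 17.27
ee_pos: [633.5, -60.5, 204.1]
orientation: [3.127, 0.302, -0.008]
ft_force: [-6.5, -4.3, 5.2]
width: 28.5
grasp_force: 30.0
t: 17.68
ee_pos: [659.2, -55.5, 206.8]
orientation: [3.126, 0.303, -0.003]
ft_force: [-4.3, -3.2, 7.0]
width: 27.3
grasp_force: 29.4
[[0.981, 0.192, -0.002], [0.192, -0.981, -0.001], [-0.002, 0.0, -1.0]] [-0.1   0.49  1.55 -0.    1.09  1.28] 17.6833
1.3 knob [649.2 -58.  227.4] tool delta [-10.3   0.5  -1.5]
1.4 knob [661.9 -55.6 228. ] tool delta [ 2.6  0.6 -2.2]
1.5 knob [674.7 -53.2 227.4] tool delta [15.6  0.7 -1.6]
```

View pics/s5c.png

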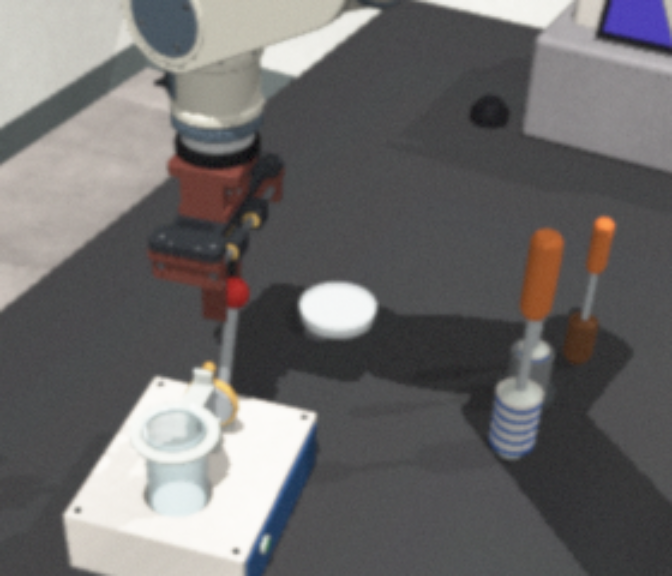

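The lever is near upright with the raised cup, but the knob at crop (237,292) peeks out on the robot side of the finger, so the grip may be off-centre. I'll measure the lever angle.

```bash
python3 - <<'E'
from lv import *
d=load("side");im=d["img"];H,S,V=cv2.split(cv2.cvtColor(im,cv2.COLOR_RGB2HSV));C=cloud(d)
th=.188;R=Ro.from_euler('z',th).as_matrix();piv=np.array([639.5,62.3,0])+R@[0,-120,98]
loc=(C-piv)@R   # module-axis coords about pivot
m=((H<4)|(H>176))&(S>190)&(V>110);m[:160]=0;m[:,:280]&=True
m&=(np.abs(loc[...,0])<60)&(loc[...,2]>90)&(loc[...,2]<170)
P=loc[m];print("red",m.sum(),P.mean(0).round(1),P.min(0).round(1),P.max(0).round(1))
from scipy.optimize import least_squares
s=least_squares(lambda c:np.linalg.norm(P-c,axis=1)-15,[0,0,130],loss='soft_l1');print("ball",s.x.round(1),np.abs(s.fun).mean().round(2),"q",1.4+np.arctan2(s.x[0],s.x[2]))
for lo in range(20,110,15):
    b=(d["range_z"]>0)&(np.abs(loc[...,0])<40)&(np.abs(loc[...,1])<15)&(loc[...,2]>lo)&(loc[...,2]<lo+15);
    if b.sum()>3: print(lo,b.sum(),loc[b].mean(0).round(1))
# cup rim height
for n in("side","top"):
    e=load(n);D=cloud(e);mm=(e["range_z"]>0)&(np.hypot(D[...,0]-639.5,D[...,1]-62.3)<45)&(D[...,2]>120);print(n,"collar z",np.median(D[mm][:,2]) if mm.any() else None)
o=status.get_obs();print("tool in loc",((o["ee_pos"]-piv)@R).round(1))
E
```

```text
red 35 [-22.3   7.4 134.1] [-29.5  -4.4 121.7] [-12.1  16.6 143.1]
ball [-25.   17.1 143.6] 2.84 q 1.2276969683106194
20 23 [-6.8  4.2 27.6]
35 25 [-8.9  3.7 42.5]
50 24 [-9.9  3.9 57.7]
65 23 [-12.2   3.8  72. ]
80 29 [-13.4   3.7  87.3]
95 20 [-16.7   4.2 102.6]
side collar z 148.73228082344772
top collar z 150.5991199958043
tool in loc [ -2.8   0.5 108.9]
```

The bar is at about q=1.27 and the knob is some 14 mm behind the pad centre, so it slipped towards the pad edge. Regrasp: open, let the lever spring back, then swing again more slowly with the pads centred.

In the tool's units: -35 mm / 200 = -0.175, -33 mm / 200 = -0.165.

```bash
echo '[[[0, 0, 0, 0, 0, 0], [0, 0, 0, 0, 0, 0], [0, 0, 0, 0, 0, 0], [0, 0, 0, 0, 0, 0], [0, 0, 0, 0, 0, 0]]]' | python3 -m jog 60
echo '[[[0, 0, -0.125, 0, 0, 0], [-0.125, 0, 0, 0, 0, 0], [-0.175, 0, 0, 0, 0, 0], [-0.175, 0, 0, 0, 0, 0], [-0.165, 0, 0, 0, 0, 0]]]' | python3 -m jog|grep ee
echo '[[[0, 0, 0, 0, 0, 0], [0, 0, 0, 0, 0, 0], [0, 0, 0, 0, 0, 0]]]' | python3 -m jog|grep ee
python3 - <<'E'
from lv import *
lev([0])
d=grab("side","pics/s6.png");im=d["img"];H,S,V=cv2.split(cv2.cvtColor(im,cv2.COLOR_RGB2HSV));C=cloud(d)
m=((H<4)|(H>176))&(S>180)&(V>110)&(np.hypot(C[...,0]-535,C[...,1]+79)<45)&(C[...,2]<145)
P=C[m]; print(m.sum(),P.mean(0) if len(P) else 0)
E
```

```text
t: 18.2
ee_pos: [659.9, -54.9, 206.2]
orientation: [-3.127, -0.302, 0.001]
ft_force: [0.0, -0.8, 0.2]
width: 57.1
grasp_force: 0.0
ee_pos: [532.7, -79.7, 231.3]
ee_pos: [535.6, -79.8, 232.2]
[[0.982, 0.191, 0.002], [0.191, -0.982, -0.0], [0.002, 0.0, -1.0]] [-0.17  0.29  1.81  0.    1.04  1.21] 18.8667
0 knob [536.1 -79.5 120.1] tool delta [  0.3  -0.2 131.1]
77 [529.89334864 -72.90808326 123.66784825]
```

Units first: shifts go in shares of 0.2 m and turns go in shares of pi rad. So 35 mm / 200 = 0.175, 31 mm / 200 = 0.155.

```bash
echo '[[[-0.005, 0, 0.155, 0, 0, 0], [0, 0, 0.175, 0, 0, 0], [0, 0, 0.175, 0, 0, 0], [0, 0, 0.1, 0, 0, 0], [0, 0, 0.055, 0, 0, 0]]]' | python3 -m jog|grep -E "ee|ft"
echo '[[[0, 0, 0, 0, 0, 0], [0, 0, 0, 0, 0, 0], [0, 0, 0, 0, 0, 0], [0, 0, 0, 0, 0, 0], [0, 0, 0, 0, 0, 0]]]' | python3 -m jog 5|grep width
echo '[[[0, 0, 0, 0, 0, 0], [0, 0, 0, 0, 0, 0], [0, 0, 0, 0, 0, 0], [0, 0, 0, 0, 0, 0]]]' | python3 -m jog 
echo '[[[0.007, 0, -0.032, 0, 0, 0], [0.008, 0, -0.0315, 0, 0, 0], [0.0095, 0, -0.031, 0, 0, 0], [0.011, 0, -0.0305, 0, 0, 0], [0.013, 0, -0.03, 0, 0, 0]]]' | python3 -m jog |grep -E "ee|ft|wid"
echo '[[[0.014, 0, -0.029, 0, 0, 0], [0.0155, 0, -0.0285, 0, 0, 0], [0.017, 0, -0.028, 0, 0, 0], [0.0185, 0, -0.0265, 0, 0, 0], [0.0195, 0, -0.026, 0, 0, 0]]]' | python3 -m jog |grep -E "ee|ft|wid"
python3 - <<'E'
from lv import *
lev([.4,.5,.6])
d=grab("side","pics/s7.png")
cv2.imwrite("pics/s7c.png",cv2.resize(cv2.cvtColor(d["img"][120:280,220:400],cv2.COLOR_RGB2BGR),None,fx=3.3,fy=3.3))
E
```

```text
ee_pos: [533.0, -79.4, 96.4]
ft_force: [-0.5, -0.2, 0.1]
width: 30.6
t: 20.08
ee_pos: [534.3, -79.6, 100.4]
orientation: [-3.127, -0.302, -0.003]
ft_force: [2.0, 5.4, 5.1]
width: 28.7
grasp_force: 30.0
ee_pos: [542.4, -78.0, 130.6]
ft_force: [0.6, 1.5, -5.8]
width: 28.8
ee_pos: [559.0, -74.8, 158.5]
ft_force: [-3.4, 1.3, -2.8]
width: 28.8
[[0.981, 0.192, -0.002], [0.192, -0.981, -0.0], [-0.002, -0.0, -1.0]] [-0.15  0.42  1.81 -0.    0.91  1.22] 20.9167
0.4 knob [554.5 -76.  168.2] tool delta [-4.7  0.3  9.2]
0.5 knob [561.9 -74.6 178.8] tool delta [ 2.8  0.3 -1.3]
0.6 knob [570.3 -73.  188.6] tool delta [ 11.4   0.4 -11.1]
```

View pics/s7c.png

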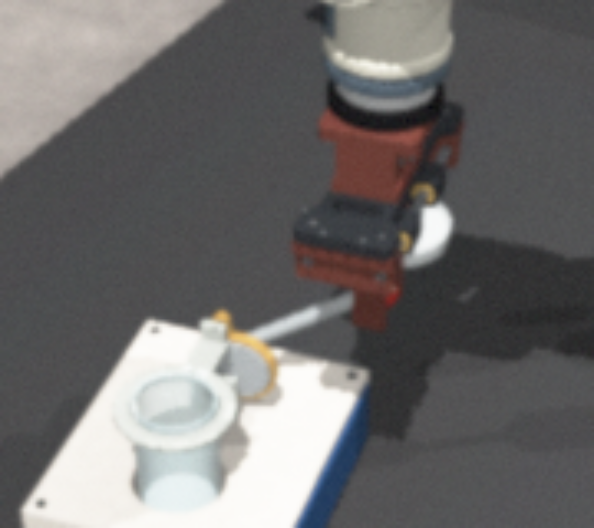

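Knob is centred in the pads (only a sliver of red at crop (392,297)). Carry on slowly.

In the tool's units: 5.1 mm / 200 = 0.0255, -5 mm / 200 = -0.025.

```bash
echo '[[[0.021, 0, -0.025, 0, 0, 0], [0.022, 0, -0.024, 0, 0, 0], [0.023, 0, -0.0225, 0, 0, 0], [0.0245, 0, -0.0215, 0, 0, 0], [0.0255, 0, -0.0205, 0, 0, 0]]]' | python3 -m jog |grep -E "ee|ft|wid"
echo '[[[0.0265, 0, -0.019, 0, 0, 0], [0.027, 0, -0.0175, 0, 0, 0], [0.028, 0, -0.0165, 0, 0, 0], [0.029, 0, -0.015, 0, 0, 0], [0.0295, 0, -0.0135, 0, 0, 0]]]' | python3 -m jog |grep -E "ee|ft|wid"
cat > ang.py <<'E'
from lv import *
def ang(f):
    d=grab("side",f);C=cloud(d);R=Ro.from_euler('z',.188).as_matrix();piv=np.array([639.5,62.3,0])+R@[0,-120,98]
    L=(C-piv)@R; r=np.hypot(L[...,0],L[...,2])
    b=(d["range_z"]>0)&(np.abs(L[...,1])<12)&(r>30)&(r<105)&(L[...,2]>15)&(L[...,0]<35)
    P=L[b]; P=P[np.abs(P[:,1]-np.median(P[:,1]))<5]; v=np.linalg.svd(P-P.mean(0))[2][0]; v*=np.sign(v[2])
    q=1.4+np.arctan2(v[0],v[2]); o=status.get_obs(); t=(o["ee_pos"]-piv)@R
    print("q",q.round(3),len(P),"grip-knob",(t+[0,0,19]-130*np.array([np.sin(q-1.4),0,np.cos(q-1.4)])).round(1),"w",o["width"],o["t"])
E
python3 -c "
from ang import *
ang('pics/s8.png');lev([1,1.1,1.4])"
```

```text
ee_pos: [582.7, -70.3, 181.4]
ft_force: [-4.8, 0.5, -2.3]
width: 28.4
ee_pos: [610.4, -65.0, 197.8]
ft_force: [-5.7, -0.3, -1.1]
width: 28.6
q 0.953 101 grip-knob [5.2 0.4 2.1] w 28.727056597226067 21.85
[[0.981, 0.192, 0.002], [0.192, -0.981, -0.0], [0.002, 0.0, -1.0]] [-0.12  0.44  1.67  0.    1.03  1.25] 21.85
1 knob [612.2 -65.  217.7] tool delta [ 0.3  0.4 -0.3]
1.1 knob [624.2 -62.8 222.2] tool delta [12.5  0.4 -4.8]
1.4 knob [661.9 -55.6 228. ] tool delta [ 50.9   0.6 -10.5]
```

In the tool's units: 6.4 mm / 200 = 0.032, 6.3 mm / 200 = 0.0315.

```bash
echo '[[[0.03, 0, -0.012, 0, 0, 0], [0.031, 0, -0.0105, 0, 0, 0], [0.0315, 0, -0.009, 0, 0, 0], [0.0315, 0, -0.0075, 0, 0, 0], [0.032, 0, -0.0055, 0, 0, 0]]]' | python3 -m jog |grep -E "ee|ft|wid"
python3 -c "
from ang import *
ang('pics/s9.png')"
echo '[[[0.032, 0, -0.004, 0, 0, 0], [0.0325, 0, -0.0025, 0, 0, 0], [0.0325, 0, -0.001, 0, 0, 0], [0, 0, 0, 0, 0, 0]]]' | python3 -m jog |grep -E "ee|ft|wid"
python3 -c "
from ang import *
ang('pics/s10.png')"
echo '[[[0, 0, 0, 0, 0, 0], [0, 0, 0, 0, 0, 0], [0, 0, 0, 0, 0, 0], [0, 0, 0, 0, 0, 0], [0, 0, 0, 0, 0, 0]]]' | python3 -m jog |grep -E "ee|ft|wid"
echo '[[[0, 0, 0, 0, 0, 0], [0, 0, 0, 0, 0, 0], [0, 0, 0, 0, 0, 0], [0, 0, 0, 0, 0, 0], [0, 0, 0, 0, 0, 0]]]' | python3 -m jog |grep -E "ee|ft|wid"
python3 -c "
from ang import *
ang('pics/s11.png')"
```

```text
ee_pos: [641.1, -59.1, 207.1]
ft_force: [-5.7, 0.4, 3.8]
width: 28.6
q 1.187 107 grip-knob [7.7 0.4 1.3] w 28.569410279249784 22.3167
ee_pos: [661.3, -55.3, 209.1]
ft_force: [-5.0, -0.3, 6.5]
width: 27.8
q 1.319 116 grip-knob [9.5 0.4 0.5] w 28.355365944432013 22.7
ee_pos: [660.2, -55.5, 209.0]
ft_force: [-5.2, 0.2, 6.6]
width: 28.5
ee_pos: [660.3, -55.5, 209.0]
ft_force: [-4.0, -0.0, 6.7]
width: 28.3
q 1.309 116 grip-knob [10.1  0.4  0.5] w 28.118433808163967 23.5833
```

The knob creeps slowly in the grip, about 11 mm so far, and is at the pad edge. One more regrasp, with the pads starting about 7 mm behind the knob so the creep ends centred.

In the tool's units: -35 mm / 200 = -0.175, -25 mm / 200 = -0.125.

```bash
echo '[[[0, 0, 0, 0, 0, 0], [0, 0, 0, 0, 0, 0], [0, 0, 0, 0, 0, 0], [0, 0, 0, 0, 0, 0], [0, 0, 0, 0, 0, 0]]]' | python3 -m jog 60 |grep wid
echo '[[[0, 0, -0.125, 0, 0, 0], [-0.125, 0, 0, 0, 0, 0], [-0.175, 0, 0, 0, 0, 0], [-0.175, 0, 0, 0, 0, 0], [-0.175, 0, 0, 0, 0, 0]]]' | python3 -m jog|grep ee
echo '[[[-0.025, 0, 0, 0, 0, 0], [0, 0, 0, 0, 0, 0], [0, 0, 0, 0, 0, 0]]]' | python3 -m jog|grep ee
python3 -c "
from lv import *
lev([0])"
```

```text
width: 58.0
ee_pos: [530.6, -80.3, 232.4]
ee_pos: [528.0, -81.3, 233.2]
[[0.982, 0.191, 0.002], [0.191, -0.982, -0.0], [0.002, 0.001, -1.0]] [-0.18  0.28  1.82  0.    1.04  1.2 ] 24.6667
0 knob [536.1 -79.5 120.1] tool delta [  8.   -0.3 132.1]
```

In the tool's units: 35 mm / 200 = 0.175, 31 mm / 200 = 0.155.

```bash
echo '[[[0, 0, 0.155, 0, 0, 0], [0, 0, 0.175, 0, 0, 0], [0, 0, 0.175, 0, 0, 0], [0, 0, 0.1, 0, 0, 0], [0, 0, 0.055, 0, 0, 0]]]' | python3 -m jog|grep -E "ee|ft"
echo '[[[0, 0, 0, 0, 0, 0], [0, 0, 0, 0, 0, 0], [0, 0, 0, 0, 0, 0], [0, 0, 0, 0, 0, 0], [0, 0, 0, 0, 0, 0]]]' | python3 -m jog 5|grep width
echo '[[[0, 0, 0, 0, 0, 0], [0, 0, 0, 0, 0, 0], [0, 0, 0, 0, 0, 0], [0, 0, 0, 0, 0, 0]]]' | python3 -m jog 
echo '[[[0.009, 0, -0.0475, 0, 0, 0], [0.013, 0, -0.047, 0, 0, 0], [0.016, 0, -0.046, 0, 0, 0], [0.0195, 0, -0.0445, 0, 0, 0], [0.0225, 0, -0.043, 0, 0, 0]]]' | python3 -m jog |grep -E "ee|ft|wid"
echo '[[[0.0255, 0, -0.041, 0, 0, 0], [0.0285, 0, -0.039, 0, 0, 0], [0.0315, 0, -0.037, 0, 0, 0], [0.034, 0, -0.035, 0, 0, 0], [0.0365, 0, -0.0325, 0, 0, 0]]]' | python3 -m jog |grep -E "ee|ft|wid"
python3 -c "
from ang import *
ang('pics/s12.png');lev([.8,.9,1.4])"
```

```text
ee_pos: [527.1, -80.7, 97.5]
ft_force: [0.1, -0.6, 0.5]
width: 30.1
t: 25.83
ee_pos: [527.8, -80.9, 101.4]
orientation: [-3.127, -0.302, -0.003]
ft_force: [1.8, 5.8, 5.0]
width: 28.5
grasp_force: 30.0
ee_pos: [540.9, -78.3, 146.1]
ft_force: [-4.1, -0.6, -1.3]
width: 27.7
ee_pos: [570.9, -72.6, 183.6]
ft_force: [-8.6, -1.1, 2.9]
width: 27.4
q 0.722 116 grip-knob [-9.   0.3  4.9] w 27.452558518110635 26.7167
[[0.981, 0.192, -0.003], [0.192, -0.981, -0.0], [-0.003, -0.0, -1.0]] [-0.15  0.4   1.76 -0.    0.98  1.23] 26.7167
0.8 knob [589.8 -69.3 205.3] tool delta [17.1  0.3 -1.2]
0.9 knob [600.7 -67.2 212.1] tool delta [28.2  0.4 -8.1]
1.4 knob [661.9 -55.6 228. ] tool delta [ 90.5   0.7 -24.2]
```

In the tool's units: 9.4 mm / 200 = 0.047, 9.2 mm / 200 = 0.046.

```bash
echo '[[[0.0425, 0, -0.0215, 0, 0, 0], [0.044, 0, -0.02, 0, 0, 0], [0.045, 0, -0.019, 0, 0, 0], [0.046, 0, -0.0175, 0, 0, 0], [0.047, 0, -0.015, 0, 0, 0]]]' | python3 -m jog |grep -E "ee|ft|wid"
python3 -c "
from ang import *
ang('pics/s13.png');lev([1.4])"
echo '[[[0.047, 0, -0.0125, 0, 0, 0], [0.0475, 0, -0.009, 0, 0, 0], [0.048, 0, -0.0055, 0, 0, 0]]]' | python3 -m jog |grep -E "ee|ft|wid"
python3 -c "
from ang import *
ang('pics/s14.png');lev([1.4])"
```

```text
ee_pos: [616.6, -63.9, 203.9]
ft_force: [-6.9, -1.0, 8.2]
width: 28.9
q 1.102 104 grip-knob [-5.6  0.3  1.1] w 28.52527372047158 27.1833
[[0.981, 0.191, 0.001], [0.191, -0.981, -0.0], [0.001, 0.001, -1.0]] [-0.12  0.44  1.65 -0.    1.05  1.26] 27.1833
1.4 knob [661.9 -55.6 228. ] tool delta [43.7  0.5 -4.6]
ee_pos: [645.3, -58.4, 208.9]
ft_force: [-5.5, -1.1, 4.9]
width: 28.9
q 1.299 110 grip-knob [-1.9  0.3  0.7] w 28.766318293322694 27.4833
[[0.981, 0.192, 0.001], [0.192, -0.981, -0.001], [0.001, 0.001, -1.0]] [-0.11  0.47  1.58 -0.    1.08  1.27] 27.4833
1.4 knob [661.9 -55.6 228. ] tool delta [15.   0.4  0. ]
```

Well centred. About 15 mm more, then hold and check the creep.

```bash
echo '[[[0.04, 0, 0, 0, 0, 0], [0.04, 0, 0, 0, 0, 0], [0, 0, 0, 0, 0, 0], [0, 0, 0, 0, 0, 0]]]' | python3 -m jog |grep -E "ee|ft|wid|gr"
python3 -c "
from ang import *
ang('pics/s15.png')"
echo '[[[0, 0, 0, 0, 0, 0], [0, 0, 0, 0, 0, 0], [0, 0, 0, 0, 0, 0], [0, 0, 0, 0, 0, 0], [0, 0, 0, 0, 0, 0]]]' | python3 -m jog |grep -E "ee|ft|wid|gr"
python3 - <<'E'
from ang import *
ang('pics/s16.png')
d=grab("top","pics/t6.png");C=cloud(d);hsv=cv2.cvtColor(d["img"],cv2.COLOR_RGB2HSV)
m=(d["range_z"]>0)&(np.hypot(C[...,0]-427,C[...,1]+333)<40)&(hsv[...,1]>120)&(C[...,2]>185)&(C[...,2]<215)
print("handle top",m.sum(),C[m].mean(0).round(1) if m.any() else 0)
E
```

```text
ee_pos: [661.8, -55.3, 209.1]
ft_force: [-4.6, 0.3, 8.6]
width: 28.2
grasp_force: 30.0
q 1.409 103 grip-knob [-1.3  0.3  0.1] w 28.561765555624348 27.8667
ee_pos: [661.4, -55.3, 209.1]
ft_force: [-5.1, -0.6, 8.1]
width: 28.6
grasp_force: 30.0
q 1.414 107 grip-knob [-2.3  0.3  0.1] w 29.099373722375915 28.3333
handle top 102 [ 426.1 -331.5  196.1]
```

The lever is at q≈1.41 and steady, the knob is centred in the grip, and the brush is standing in its stand. Handing in.

```bash
python3 -c "
from workcell import ticket
print(ticket.close_job())"
```

```text
the job is handed in; nothing more can be done
None
```

I handed the job in, and no verdict came back: the cup was scrubbed with two strokes, the brush is back in its stand, and the lever is held at about 1.41 rad after two regrasps because the knob slipped in the grip.

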